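# Take the cork roller down from its buffing stand

## Task

Two buffing stands sit on the bench, one carrying a cork roller and one a black rubber roller. On the cork roller's stand, flip the cam lever fully open (away from the robot), then draw the cork roller towards the robot out of the open-ended slots and lower it gently, without dropping it, into the walnut V-saddles at the robot-side front of the same stand, and let go. Leave the rubber roller and its lever alone.

Things in the scene. Friction and masses are not known exactly. Their poses are not given: they have to be found in the camera images.
- cork_lever (a joint): Cam lever of the cork roller's stand, hinged about stand y on a shaft 110 mm behind (+x) and 15 mm above the rest point. 0 to 0.05 rad = closed, two brass hooks in front of the axle ends. Grows as the handle is flipped away from the robot (+x), stops at 1.25, stays where left; about 2 N at the grip moves it. Fully open: beyond 0.95 rad, hooks well above the axle.
- cork_lever_tip (a point): Middle of the silver-tone cross grip on that lever: round bar 14 mm thick, 48 mm long along stand y, 95 mm from the shaft axis, 102 mm to the stand's left (+y). Closed, it is 158 mm above the bench leaning to the robot, with nothing in front of it above 150 mm; it swings over the top (175 mm high), 90 mm to stand +x by 1.0 rad. A closed fingertip can push it.
- cork_roller: Tan cork roller, bone-white end caps, 40 mm diameter, 100 mm long along its y, 0.3 kg; origin at its centre, 120 mm above the bench at first. A 12 mm square axle end sticks out 28 mm each side, on the level floor of a slot in a steel cheek (cheeks 112 mm apart, 147 mm high), with 5 mm free above it; it stays when the lever opens. Grip at mid-length, fingers closing along stand x.
- cork_rest (a point): Roller's centre when it lies in the stand's two walnut V-saddles (72 mm free between them along y): 65 mm above the bench, 60 mm in front of (-x) and 55 mm below its place in the slots. Axes are the fixed stand's: x away from robot, y left, z up. Slots open to -x; roof ends 16 mm, floor 24 mm ahead of the seated axle's centre. Walnut base 180 x 190 x 18 mm.
- rubber_roller: Bystander: the same roller in black rubber, in the other, identical stand. Origin at its centre. Leave it there.
- rubber_lever (a joint): Bystander: cam lever of the rubber roller's stand, same make, closed (0). Leave it closed.

How it is judged:
By the outcome, as a careful person would: the job done as asked, in the order asked, and still so for the second after the job is handed in, with the robot touching nothing.
It also fails if it takes over 48 s, if anything falls off the work surface, if the arm or the gripper's body presses on something with over 40 N, if the wrist force passes 120 N, or if a joint passes its speed limit or range.

## Robot

A 6-joint arm with a two-finger parallel gripper is mounted at the origin on the work surface. World frame = base frame: x ahead of the robot, y to its left, z up, the work surface at z = 0. Lengths are in m, angles in rad, forces in N, time in s.
With the tool pointing down it reaches from about 0.3 to 0.875 m from the base axis. Payload 6.4 kg.
Tool frame: the origin (TCP) lies at the very end of the fingers, on their centre line; the grasp point (between the pads) lies 19 mm behind it; z points along the fingers, y is the line along which they close (so a half turn about z gives the same grasp; the last joint's range is limited). The gripper opens to 85 mm and grips with 20 to 120 N. Pads are 22 mm wide; open, the fingers measure 114 mm over their backs; the gripper's body (76 mm by 85 mm) begins 54 mm behind the grasp point. The pads swing forward as they close: fully open they stand 13 mm farther back than shut.
Start: joints at [0.908, 0.181, 1.607, -0, 1.354, -0.206], TCP at [0.254, 0.516, 0.231] pointing down, gripper open.
Joint ranges: [-2.99, 2.99], [-0.89, 2.07], [0.3, 2.58], [-1.14, 4.28], [0, 2.63], [-3.12, 3.12]. Speed limits (rad/s): [2.57, 2.57, 3.01, 3.14, 3.14, 3.14].

## Interface

Orientations are given as a unit quaternion [w, x, y, z].
In Python, from bench import ctrl gives the robot as it stands.
- The arm moves only by the tool jog_arm, called by a JSON object that holds its "method" and its "body", one argument or row to a line. Schema: {"type":"object","properties":{"offsets":{"type":"array","items":{"type":"object","properties":{"pos":{"type":"array","items":{"type":"number"},"minItems":3,"maxItems":3},"rot":{"type":"array","items":{"type":"number"},"minItems":3,"maxItems":3},"aperture":{"type":"number"}},"additionalProperties":false,"required":["aperture"]},"minItems":1,"maxItems":10},"only":{"type":"string"},"quiet":{"type":"boolean"},"lines":{"type":"string"}},"required":["offsets"],"additionalProperties":false}. offsets is a list of rows, 1 to 10 of them, each an object with the fields pos (a list: dx, dy, dz in normalised numbers (1 is 0.5 m)), rot (a list: a rotation vector rx, ry, rz in shares of pi/2 rad (1.0 is pi/2 rad)), aperture (the opening from 0.0 (shut) to 1.0 (fully open)); a field left out counts as zero (the opening has to be given); each row is the pose to reach, as a shift and turn from the pose commanded when the call began, along the tool's axes at that moment; what a row does not reach only later rows make up. A row lasts 1/8 s, in which the tool goes at most 0.0625 m and 0.188 rad, less where a joint would pass 70% of its speed; a pose out of reach is approached as far as the arm can. The fingers move at their own pace and stop on an object; the grip force is fixed at half the most. Time passes only in rows, so rows that do not move let the fingers close. The tool returns the time, the measured TCP pose, the force, the opening and the grip force at its end. only (a regular expression) keeps the lines of the reply that match it, lines (a string "A,B") keeps lines A to B, and quiet returns only ok. No shift or turn number may pass 1 either way. Input that does not fit is refused with a message, and nothing moves.
- ctrl.get_obs(): the state, without advancing time (a new reading comes with each control period).
- ctrl.camera(name): name is "scene" or "top"; returns the picture (420x560x3 uint8, blue, green, red); there is no depth.
- ctrl.camera_params(name): a dict with "fovy" (degrees; the focal length in pixels is half the picture's height over the tangent of half this angle, whatever the lens; pixels are square), "cx", "cy" (the principal point, pixels), "view" (4x4, takes a point from world to camera coordinates). Camera axes: x right, y up, looking along -z (the intrinsics and any distortion apply to the point x, -y, -z); pixel columns grow to the right and rows downward; lengths in m; the calibration is good to about 2 mm. A picture is of the moment at which its call begins. camera_params takes no time and is no camera call.
- ctrl.hand_in(): hands the job in; it is judged then, once.
The state is a dict: "time_s": time; "q": joint angles; "dq": joint speeds; "joint_efforts": joint torques, N m; "eef_pos": TCP position; "eef_rot": TCP orientation; "wrist_force": force on the tool from outside, world axes, zero at the start; "torque": the same for the moment, N m; "opening": opening from 0.0 (shut) to 1.0 (fully open); "grasp_force": force on a finger pad.
Only numpy, scipy, OpenCV 4.12 (cv2) and the standard library are available. Lean on these libraries where they do the work, as an engineer would, in place of code of your own. Each camera call takes 0.05 s, during which the arm holds its last target. There are 200 camera calls.

## Working session

There is one attempt and no reset: what is moved stays moved. The work goes in short steps, Python scripts to look and compute and a tool call to move; the robot and the scene stay as the last step left them, time stands still between calls to the robot, and variables do not carry over. Pictures are saved under pics/ and viewed, at most 10 in all, crops included, and the job is handed in when it is done.

```bash
ls; mkdir -p pics
```

Run:
```python
from bench import ctrl
import cv2,numpy as np
for n in("scene","top"):
    cv2.imwrite(f"pics/{n}0.png",ctrl.camera(n)); p=ctrl.camera_params(n); print(n,p)
o=ctrl.get_obs(); print(o)
```

```text
bench.py
pics
scene {'fovy': 53.9239832740212, 'cx': 282.3391410790424, 'cy': 209.27029342578516, 'view': array([[ 0.37332298,  0.92756003,  0.01619674, -0.26195044],
       [-0.61851212,  0.23584953,  0.74954504,  0.19970591],
       [ 0.69142803, -0.28984027,  0.66175517, -1.27932917],
       [ 0.        ,  0.        ,  0.        ,  1.        ]])}
top {'fovy': 54.54761938539527, 'cx': 270.0574215026699, 'cy': 204.3910984129387, 'view': array([[ 0.01531472, -0.99987876, -0.00281438,  0.02637905],
       [ 0.974159  ,  0.01428631,  0.22541107, -0.55500129],
       [-0.22534354, -0.00619376,  0.97425968, -0.84574397],
       [ 0.        ,  0.        ,  0.        ,  1.        ]])}
{'time_s': 0.1, 'q': array([ 9.07709670e-01,  1.81478212e-01,  1.60789582e+00, -1.53907802e-05,
        1.35384030e+00, -2.06293625e-01]), 'dq': array([ 0.00036212, -0.00059207, -0.00210005,  0.00145848, -0.00071433,
       -0.00117574]), 'joint_efforts': array([ 1.95765242e-04, -4.45879126e+01, -3.52236021e+01, -1.37000679e-04,
        4.23400095e-03, -1.52237340e-05]), 'eef_pos': array([0.25328457, 0.51564705, 0.23047371]), 'eef_rot': array([-3.34654164e-04,  2.26414279e-01,  9.74030758e-01, -7.38597634e-04]), 'wrist_force': array([0.5206038 , 0.56991044, 0.20744904]), 'torque': array([ 0.02302834, -0.03370744, -0.00011602]), 'grasp_force': 0.0, 'opening': 0.9992348153399662}
```

View pics/scene0.png

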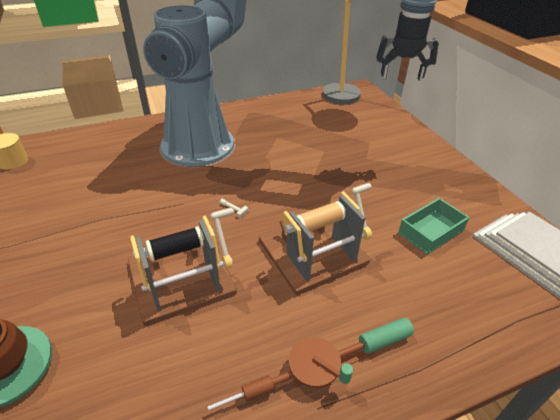

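View pics/top0.png

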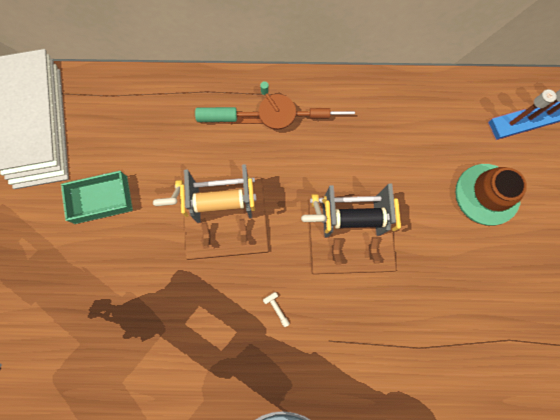

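The scene view shows the cork roller at about (322,218), with its grip at (362,187). In the top view the cork is at (219,201), its grip at (165,202), and the saddles at (207,234) and (244,230). The stand is slightly yawed. The rubber stand is to the right of it, at -y.

Create h.py:
```python
from bench import ctrl
import cv2,numpy as np
def ray(n,u,v):
    p=ctrl.camera_params(n); f=210/np.tan(np.radians(p["fovy"]/2)); V=p["view"]; R=V[:3,:3]
    return -R.T@V[:3,3], R.T@np.array([(u-p["cx"])/f,-(v-p["cy"])/f,-1])
def onz(n,u,v,z):
    c,d=ray(n,u,v); return c+d*(z-c[2])/d[2]
def tri(a,b):
    A=[];B=[]
    for c,d in(ray("top",*a),ray("scene",*b)):
        d=d/np.linalg.norm(d);P=np.eye(3)-np.outer(d,d);A.append(P);B.append(P@c)
    x=np.linalg.lstsq(np.vstack(A),np.hstack(B),rcond=None)[0]
    return x,np.linalg.norm(A[0]@x-B[0])
def rect(img,roi,lo,hi):
    x0,y0,x1,y1=roi; m=cv2.inRange(cv2.cvtColor(img[y0:y1,x0:x1],cv2.COLOR_BGR2HSV),lo,hi)
    c=max(cv2.findContours(m,cv2.RETR_EXTERNAL,cv2.CHAIN_APPROX_NONE)[0],key=cv2.contourArea)
    (cx,cy),s,a=cv2.minAreaRect(c); b=cv2.boxPoints(((cx,cy),s,a))+[x0,y0]
    e=[(b[0]+b[1])/2,(b[1]+b[2])/2,(b[2]+b[3])/2,(b[3]+b[0])/2]
    i=0 if np.linalg.norm(e[0]-e[2])>np.linalg.norm(e[1]-e[3]) else 1
    E=sorted([e[i],e[i+2]],key=lambda p:p[0])
    return np.array([cx+x0,cy+y0]),E,s
```

Run:
```python
from h import *
np.set_printoptions(precision=4,suppress=True)
t=cv2.imread("pics/top0.png");s=cv2.imread("pics/scene0.png")
big=cv2.resize(t[150:270,145:285],None,fx=5,fy=5,interpolation=cv2.INTER_CUBIC)
cv2.imwrite("pics/crop.png",big[:600])
big=cv2.resize(s[170:290,250:390],None,fx=5,fy=5,interpolation=cv2.INTER_CUBIC)
cv2.imwrite("pics/crops.png",big[:600])
for u,v in((219,201),(322,218)): pass
print(cv2.cvtColor(t,cv2.COLOR_BGR2HSV)[201,219],cv2.cvtColor(s,cv2.COLOR_BGR2HSV)[218,322])
c,E,z=rect(t,(190,180,250,220),(8,90,150),(25,220,255));print(c,E,z,onz("top",*c,.12),[onz("top",*e,.12) for e in E])
c2,E2,z2=rect(s,(290,195,355,240),(8,90,150),(25,220,255));print(c2,E2,z2,onz("scene",*c2,.12),tri(c,c2))
```

```text
[ 22 112 255] [ 16 133 219]
[219.8197 199.5164] [array([195.791 , 201.7008]), array([243.8484, 197.332 ])] (20.18947410583496, 48.255558013916016) [0.5504 0.1398 0.12  ] [array([0.545 , 0.1899, 0.12  ]), array([0.5558, 0.0896, 0.12  ])]
[317.5154 212.7231] [array([292.0885, 219.6577]), array([342.9423, 205.7885])] (25.522384643554688, 52.711181640625) [0.5354 0.1449 0.12  ] (array([0.5474, 0.1382, 0.1323]), np.float64(9.91333704670782e-06))
```

View pics/crop.png

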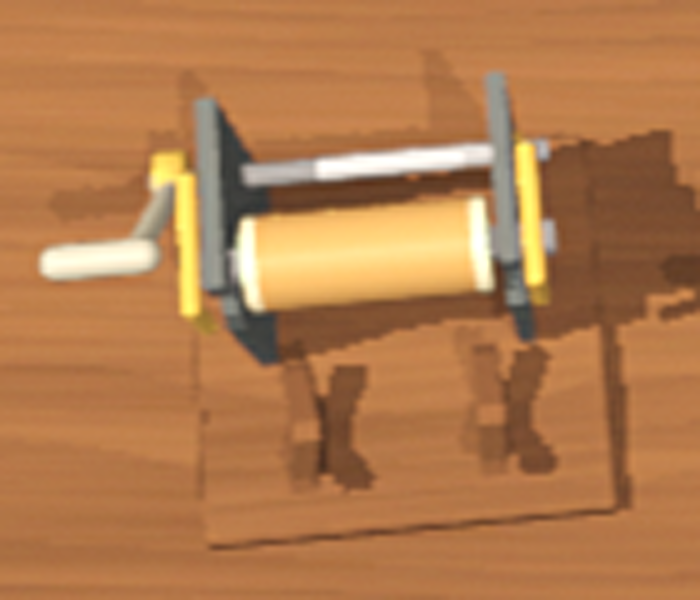

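View pics/crops.png

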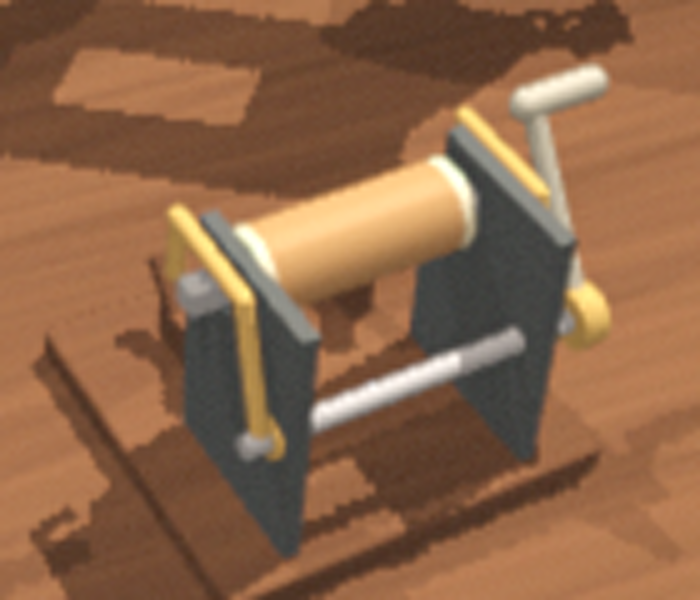

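The crops show the roller held in its slots by brass hooks. The hand-read centres, in crop pixels, are:
- Roller: top (367,254), scene (355,232).
- Grip: top (99,259), scene (560,91).
- Base front corners: top (208,548) and (617,510).

The scene colour mask had leaked onto the brass, so I triangulate from these centres instead.

Run:
```python
from h import *
np.set_printoptions(precision=4,suppress=True)
t=lambda x,y:(145+(x+.5)/5-.5,150+(y+.5)/5-.5)
s=lambda x,y:(250+(x+.5)/5-.5,170+(y+.5)/5-.5)
print("roller",tri(t(367,254.5),s(355,232)),onz("top",*t(367,254.5),.12),onz("scene",*s(355,232),.12))
print("grip",tri(t(99,259),s(560,91)),onz("top",*t(99,259),.158),onz("scene",*s(560,91),.158))
a=onz("top",*t(208,548),.018);b=onz("top",*t(617,510),.018);print("base",a,b,a-b)
a=onz("top",*t(243,265),.12);b=onz("top",*t(490,245),.12);print("ends",a,b,a-b, (a+b)/2,np.degrees(np.arctan2(-(a-b)[0],(a-b)[1])))
a=onz("top",*t(40,265),.158);b=onz("top",*t(158,253),.158);print("gripends",a,b)
```

```text
roller (array([0.5483, 0.1444, 0.1215]), np.float64(0.0011957563194539976)) [0.5482 0.1435 0.12  ] [0.547  0.1465 0.12  ]
grip (array([0.5355, 0.2451, 0.159 ]), np.float64(7.237911398437458e-05)) [0.5357 0.2453 0.158 ] [0.5344 0.246  0.158 ]
base [0.4342 0.2239 0.018 ] [0.4543 0.038  0.018 ] [-0.0201  0.1859  0.    ]
ends [0.5429 0.1952 0.12  ] [0.5531 0.0921 0.12  ] [-0.0101  0.1031  0.    ] [0.548  0.1437 0.12  ] 5.609696924359732
gripends [0.5329 0.2687 0.158 ] [0.5385 0.2219 0.158 ]
```

Units first: shifts go in shares of 0.5 m and turns go in shares of pi/2 rad. So -0.322 m / 0.5 = -0.644, -0.15 m / 0.5 = -0.3, 1.014 rad / 1.5708 = 0.6455.

{"method": "jog_arm", "body": {
  "offsets": [
    {"pos":[-0.644,-0.3,0.06],"rot":[0,0,0.6455],"aperture":0},
    {"pos":[-0.644,-0.3,0.06],"rot":[0,0,0.6455],"aperture":0},
    {"pos":[-0.644,-0.3,0.06],"rot":[0,0,0.6455],"aperture":0},
    {"pos":[-0.644,-0.3,0.06],"rot":[0,0,0.6455],"aperture":0},
    {"pos":[-0.644,-0.3,0.06],"rot":[0,0,0.6455],"aperture":0},
    {"pos":[-0.644,-0.3,0.06],"rot":[0,0,0.6455],"aperture":0},
    {"pos":[-0.644,-0.3,0.15],"rot":[0,0,0.6455],"aperture":0},
    {"pos":[-0.644,-0.3,0.15],"rot":[0,0,0.6455],"aperture":0},
    {"pos":[-0.644,-0.3,0.15],"rot":[0,0,0.6455],"aperture":0},
    {"pos":[-0.644,-0.3,0.15],"rot":[0,0,0.6455],"aperture":0}
  ]
}}

```text
time_s: 1.35
eef_pos: [0.4771, 0.2403, 0.158]
eef_rot: [0.001, 0.67, 0.742, 0.001]
wrist_force: [0.8, -0.9, 1.7]
opening: 0.002
grasp_force: 0.0
```

To row units: 0.14 m / 0.5 = 0.28, 0.12 m / 0.5 = 0.24.

{"method": "jog_arm", "body": {
  "offsets": [
    {"pos":[0,0.04,0.006],"aperture":0},
    {"pos":[0,0.07,0.006],"aperture":0},
    {"pos":[0,0.1,0.006],"aperture":0},
    {"pos":[0,0.13,0.006],"aperture":0},
    {"pos":[0,0.16,0.006],"aperture":0},
    {"pos":[0,0.19,0.006],"aperture":0},
    {"pos":[0,0.22,0.006],"aperture":0},
    {"pos":[0,0.24,0.006],"aperture":0},
    {"pos":[0,0.26,0.006],"aperture":0},
    {"pos":[0,0.28,0.006],"aperture":0}
  ]
}}

```text
time_s: 2.6
eef_pos: [0.6157, 0.2534, 0.1527]
eef_rot: [-0.0, 0.671, 0.742, -0.001]
wrist_force: [-2.1, 0.5, -2.2]
opening: 0.001
grasp_force: 1.1
```

Run:
```python
from h import *
s=ctrl.camera("scene");cv2.imwrite("pics/s1.png",cv2.resize(s[130:290,230:430],None,fx=3,fy=3,interpolation=cv2.INTER_CUBIC));print(ctrl.get_obs()["eef_pos"],ctrl.get_obs()["wrist_force"])
```

```text
[0.61705051 0.25333829 0.15302097] [-1.49746262  0.06023974  0.26261781]
```

View pics/s1.png

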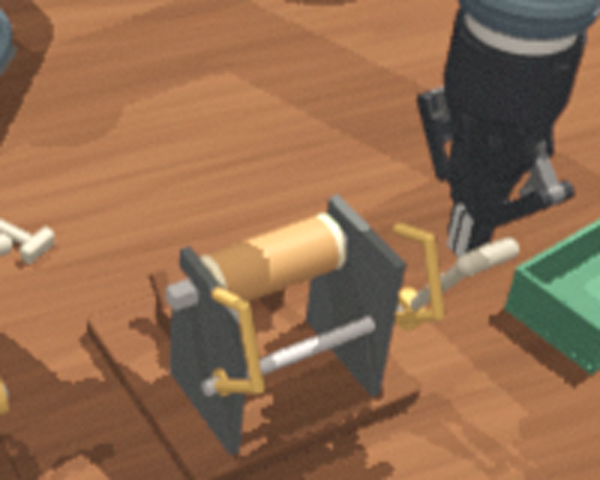

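The lever is thrown over: the hooks are swung up and clear of the axle ends, and the grip is now at about crop (487,262), behind the shaft. I'll check its angle from that, then back off and turn to the roller.

Run:
```python
from h import *
u,v=230+487/3,130+262/3
c,d=ray("scene",u,v); ex=np.array([.995,.0998,0]);ey=np.array([-.0998,.995,0])
sh=np.array([.5485,.144,.08])+.05*ex+.102*ey
t=(sh-c)@ey/(d@ey); p=c+t*d-sh; print(p@ex,p[2],np.hypot(p@ex,p[2]),np.arctan2(p@ex,p[2])+.605)
```

```text
0.04932489848746782 0.0779018037580342 0.09220432006990928 1.169451101089411
```

To row units: -0.11 m / 0.5 = -0.22, -0.09 m / 0.5 = -0.18.

{"method": "jog_arm", "body": {
  "offsets": [
    {"pos":[0,-0.02,0],"aperture":0},
    {"pos":[0,-0.06,-0.06],"aperture":0},
    {"pos":[0,-0.1,-0.18],"aperture":0},
    {"pos":[0,-0.12,-0.22],"aperture":0.5}
  ]
}}

```text
time_s: 3.15
eef_pos: [0.5567, 0.2479, 0.2684]
eef_rot: [0.002, 0.671, 0.742, 0.003]
wrist_force: [-0.4, 0.1, 0.6]
opening: 0.198
grasp_force: 0.0
```

The lever is at about 1.17 rad, so it is open. Moving above the roller.

To row units: -0.1026 m / 0.5 = -0.2052, -0.0185 m / 0.5 = -0.037.

{"method": "jog_arm", "body": {
  "offsets": [
    {"pos":[-0.1,-0.037,0],"aperture":0.75},
    {"pos":[-0.2052,-0.037,0],"aperture":0.75},
    {"pos":[-0.2052,-0.037,0.1],"aperture":0.75},
    {"pos":[-0.2052,-0.037,0.16],"aperture":0.75},
    {"pos":[-0.2052,-0.037,0.16],"aperture":0.75},
    {"pos":[-0.2052,-0.037,0.16],"aperture":0.75}
  ]
}}

```text
time_s: 3.9
eef_pos: [0.5485, 0.1437, 0.1847]
eef_rot: [0.001, 0.671, 0.742, 0.001]
wrist_force: [-0.5, 0.2, 0.3]
opening: 0.748
grasp_force: 0.0
```

Run:
```python
from h import *
for n in("scene","top"):cv2.imwrite(f"pics/{n}2.png",ctrl.camera(n))
a=cv2.imread("pics/scene2.png")[130:290,250:400];b=cv2.imread("pics/top2.png")[120:280,145:295]
cv2.imwrite("pics/p2.png",cv2.resize(np.hstack([a,b]),None,fx=2.6,fy=2.6,interpolation=cv2.INTER_CUBIC));print(ctrl.get_obs()["eef_pos"],ctrl.get_obs()["eef_rot"])
```

```text
[0.54901002 0.14376589 0.18529581] [0.00122544 0.67071452 0.74171364 0.0011916 ]
```

View pics/p2.png

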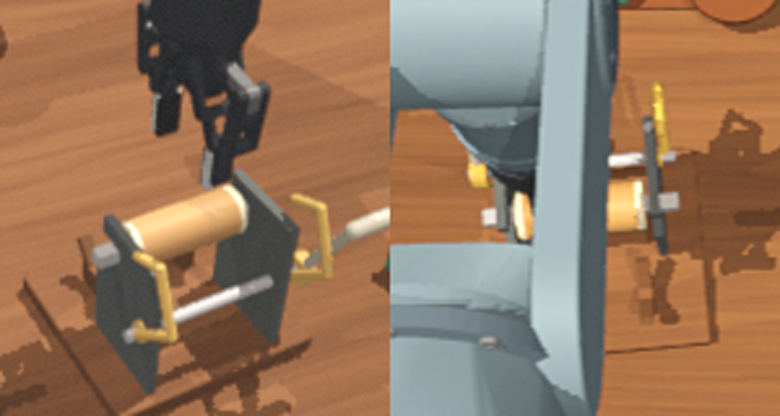

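The fingers straddle the roller (left panel: roller at about (185,222), fingers above it). In the right panel the hooks are lifted clear. Descending to grip.

To row units: 0.087 m / 0.5 = 0.174, 0.08 m / 0.5 = 0.16.

{"method": "jog_arm", "body": {
  "offsets": [
    {"pos":[0,0,0.06],"aperture":0.75},
    {"pos":[0,0,0.12],"aperture":0.75},
    {"pos":[0,0,0.16],"aperture":0.75},
    {"pos":[0,0,0.174],"aperture":0.75},
    {"pos":[0,0,0.174],"aperture":0.75},
    {"pos":[0,0,0.174],"aperture":0.4},
    {"pos":[0,0,0.174],"aperture":0.2},
    {"pos":[0,0,0.174],"aperture":0.2},
    {"pos":[0,0,0.174],"aperture":0.2},
    {"pos":[0,0,0.174],"aperture":0.2}
  ]
}}

```text
time_s: 5.25
eef_pos: [0.5488, 0.1436, 0.0979]
eef_rot: [0.001, 0.671, 0.742, 0.001]
wrist_force: [-1.9, -0.5, 6.6]
opening: 0.451
grasp_force: 59.8
```

To row units: -0.06 m / 0.5 = -0.12, -0.046 m / 0.5 = -0.092.

{"method": "jog_arm", "body": {
  "offsets": [
    {"pos":[0,0,-0.005],"aperture":0.2},
    {"pos":[0,0,-0.005],"aperture":0.2},
    {"pos":[0,-0.016,-0.005],"aperture":0.2},
    {"pos":[0,-0.032,-0.005],"aperture":0.2},
    {"pos":[0,-0.048,-0.005],"aperture":0.2},
    {"pos":[0,-0.068,-0.005],"aperture":0.2},
    {"pos":[0,-0.092,-0.005],"aperture":0.2},
    {"pos":[0,-0.12,-0.005],"aperture":0.2},
    {"pos":[0,-0.12,-0.005],"aperture":0.2}
  ]
}}

```text
time_s: 6.38
eef_pos: [0.4868, 0.1375, 0.0986]
eef_rot: [-0.0, 0.671, 0.742, -0.0]
wrist_force: [-0.8, -0.2, -2.5]
opening: 0.454
grasp_force: 60.6
```

Run:
```python
from h import *
for n in("scene","top"):cv2.imwrite(f"pics/{n}3.png",ctrl.camera(n))
a=cv2.imread("pics/scene3.png")[130:290,250:400];b=cv2.imread("pics/top3.png")[120:280,145:295]
cv2.imwrite("pics/p3.png",cv2.resize(np.hstack([a,b]),None,fx=2.6,fy=2.6,interpolation=cv2.INTER_CUBIC));print(ctrl.get_obs()["eef_pos"],ctrl.get_obs()["wrist_force"])
```

```text
[0.48844304 0.13747476 0.09911644] [-0.09696869 -0.27864149 -2.35100617]
```

View pics/p3.png

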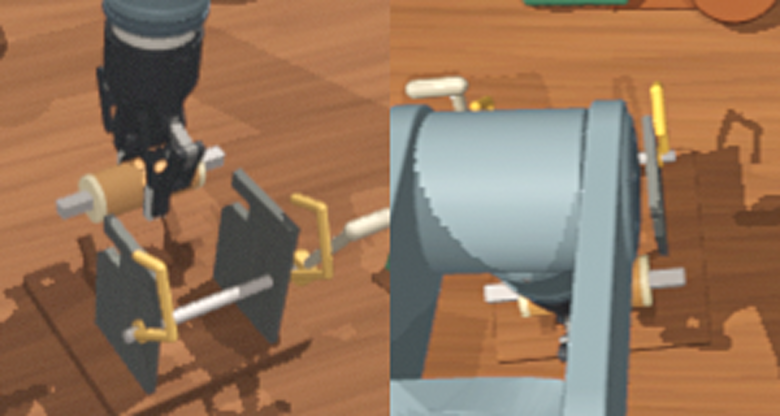

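The roller is out and level in the grip, in front of the cheeks: scene axle ends at (72,205) and (213,157), top at (493,293) and (683,277). The wrist carries about 2.5 N. Lowering, slowly at the end.

To row units: 0.054 m / 0.5 = 0.108, 0.053 m / 0.5 = 0.106.

{"method": "jog_arm", "body": {
  "offsets": [
    {"pos":[0,0,0.024],"aperture":0.2},
    {"pos":[0,0,0.048],"aperture":0.2},
    {"pos":[0,0,0.072],"aperture":0.2},
    {"pos":[0,0,0.088],"aperture":0.2},
    {"pos":[0,0,0.098],"aperture":0.2},
    {"pos":[0,0,0.104],"aperture":0.2},
    {"pos":[0,0,0.106],"aperture":0.2},
    {"pos":[0,0,0.108],"aperture":0.2},
    {"pos":[0,0,0.108],"aperture":0.2},
    {"pos":[0,0,0.108],"aperture":0.2}
  ]
}}

```text
time_s: 7.72
eef_pos: [0.4886, 0.1375, 0.0451]
eef_rot: [0.0, 0.671, 0.742, 0.0]
wrist_force: [1.7, 0.3, -2.7]
opening: 0.454
grasp_force: 60.7
```

To row units: 0.001 m / 0.5 = 0.002.

{"method": "jog_arm", "body": {
  "offsets": [
    {"pos":[0,0,0.002],"aperture":0.2},
    {"pos":[0,0,0.002],"aperture":0.2},
    {"pos":[0,0,0.002],"aperture":0.2}
  ]
}}

```text
time_s: 8.1
eef_pos: [0.4892, 0.1375, 0.0444]
eef_rot: [0.001, 0.671, 0.742, 0.001]
wrist_force: [3.2, 0.3, 3.3]
opening: 0.451
grasp_force: 61.0
```

To row units: 0.001 m / 0.5 = 0.002.

{"method": "jog_arm", "body": {
  "offsets": [
    {"pos":[0,0,0.002],"aperture":0.2},
    {"pos":[0,0,0.002],"aperture":0.2},
    {"pos":[0,0,0.002],"aperture":0.2}
  ]
}}

```text
time_s: 8.48
eef_pos: [0.4898, 0.1376, 0.0439]
eef_rot: [0.001, 0.671, 0.742, 0.001]
wrist_force: [4.0, 1.3, 5.4]
opening: 0.453
grasp_force: 61.5
```

Contact has begun, with the V pushing the roller slightly to +x. I'll follow it.

To row units: 0.001 m / 0.5 = 0.002.

{"method": "jog_arm", "body": {
  "offsets": [
    {"pos":[0,0.002,0],"aperture":0.2},
    {"pos":[0,0.002,0],"aperture":0.2},
    {"pos":[0,0.002,0.002],"aperture":0.2},
    {"pos":[0,0.002,0.002],"aperture":0.2},
    {"pos":[0,0.002,0.002],"aperture":0.2}
  ]
}}

```text
time_s: 9.1
eef_pos: [0.4907, 0.1376, 0.0428]
eef_rot: [0.001, 0.671, 0.742, 0.001]
wrist_force: [4.0, 0.4, 6.4]
opening: 0.451
grasp_force: 61.7
```

To row units: 0.001 m / 0.5 = 0.002, 0.0005 m / 0.5 = 0.001.

{"method": "jog_arm", "body": {
  "offsets": [
    {"pos":[0,0.002,0],"aperture":0.2},
    {"pos":[0,0.002,0],"aperture":0.2},
    {"pos":[0,0.002,0.001],"aperture":0.2},
    {"pos":[0,0.002,0.001],"aperture":0.2}
  ]
}}

```text
time_s: 9.6
eef_pos: [0.4908, 0.1376, 0.0427]
eef_rot: [0.0, 0.671, 0.742, 0.0]
wrist_force: [-3.1, 0.3, 14.8]
opening: 0.451
grasp_force: 62.4
```

Both V faces are loaded (Fx reversed, Fz 15 N), so the roller is seated. Releasing.

To row units: -0.0005 m / 0.5 = -0.001.

{"method": "jog_arm", "body": {
  "offsets": [
    {"pos":[0,0,-0.001],"aperture":0.45},
    {"pos":[0,0,-0.001],"aperture":0.5},
    {"pos":[0,0,-0.001],"aperture":0.6},
    {"pos":[0,0,-0.001],"aperture":0.75},
    {"pos":[0,0,-0.001],"aperture":0.75},
    {"pos":[0,0,-0.001],"aperture":0.75}
  ]
}}

```text
time_s: 10.35
eef_pos: [0.49, 0.1377, 0.0417]
eef_rot: [-0.0, 0.671, 0.742, -0.0]
wrist_force: [0.5, 0.3, -0.1]
opening: 0.754
grasp_force: 0.0
```

To row units: -0.2 m / 0.5 = -0.4, 0.18 m / 0.5 = 0.36.

{"method": "jog_arm", "body": {
  "offsets": [
    {"pos":[0,0,-0.04],"aperture":0.75},
    {"pos":[0,0,-0.1],"aperture":0.75},
    {"pos":[0,0,-0.2],"aperture":0.75},
    {"pos":[0,0,-0.32],"aperture":0.75},
    {"pos":[0,0,-0.4],"aperture":0.75},
    {"pos":[0,-0.12,-0.4],"aperture":0.75},
    {"pos":[0.12,-0.2,-0.4],"aperture":0.75},
    {"pos":[0.24,-0.2,-0.4],"aperture":0.75},
    {"pos":[0.36,-0.2,-0.4],"aperture":0.75},
    {"pos":[0.4,-0.2,-0.4],"aperture":0.75}
  ]
}}

```text
time_s: 11.6
eef_pos: [0.3695, 0.3295, 0.2419]
eef_rot: [-0.0, 0.67, 0.743, 0.0]
wrist_force: [-0.1, -0.1, -0.6]
opening: 0.748
grasp_force: 0.0
```

Run:
```python
from h import *
np.set_printoptions(precision=4,suppress=True)
for n in("scene","top"):cv2.imwrite(f"pics/{n}4.png",ctrl.camera(n))
a=cv2.imread("pics/scene4.png")[130:290,250:400];b=cv2.imread("pics/top4.png")[120:280,145:295]
cv2.imwrite("pics/p4.png",cv2.resize(np.hstack([a,b]),None,fx=2.6,fy=2.6,interpolation=cv2.INTER_CUBIC))
```

```text
(no output)
```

View pics/p4.png

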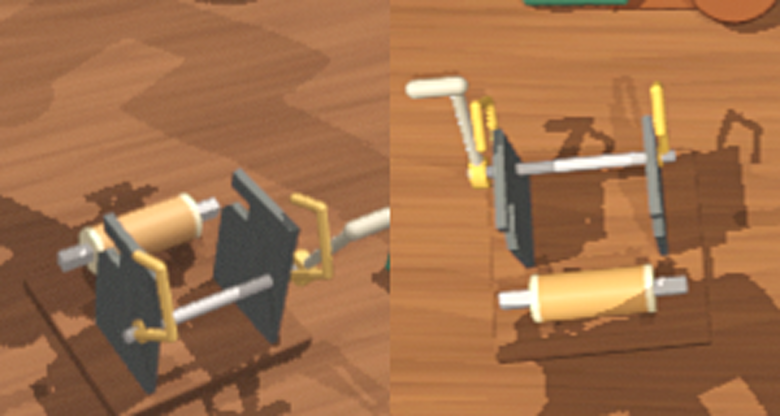

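The roller lies parallel to the stand on the saddles, with its top-panel centre at (592,292). The lever is still open and the robot is clear. I'll check the centre and hand in.

Run:
```python
from h import *
p=onz("top",145+592.5/2.6-150-.3,120+292.5/2.6-.3,.065);print(p)
if np.hypot(p[0]-.489,p[1]-.138)<.006: print(ctrl.hand_in())
```

```text
[0.49002813 0.13787587 0.065     ]
the job is handed in; nothing more can be done
None
```

I flipped the cork stand's lever fully open (about 1.17 rad), drew the cork roller out, seated it in the V-saddles within about 1 mm of the rest point, let go and handed in at about 12 s; the rubber roller and its lever were not touched.

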